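# Let three knobs out of the lever feeder and close its lid softly

## Task

Three wooden ball knobs wait behind the closed lid of the feeder on the workbench. With the fingertips, press the feeder's wide lever right down and keep it down until all three knobs have rolled out into the feeder's tray, then ease the lever back up, taking two or three seconds, so that the linked lid closes without slamming, and move clear. Work the lever only by pressing: grip or lift nothing, do not touch the lid or the knobs, and leave everything else on the bench where it lies.

Things in the scene. Friction and masses are not known exactly. Their poses are not given: they have to be found in the camera images.
- feeder: Grey sheet-metal knob feeder fixed to the bench, 412 mm long with its lever, 126 mm high when shut. Origin on the bench under its middle; x points from the lever end to the tray end, y across, z up. A 39 mm wide channel under the lid slopes down to +x; the open tray is inside at x = 69 to 199, y = -60 to 60 mm, floor 5 mm above the bench, walls 45 mm high. Turned up to 0.55 rad.
- lever_pad (a point): Middle of the upper face of the lever's ribbed dark steel pad (46 mm along the feeder's x, 56 mm across, 8 mm thick). At rest it is 109 mm above the bench, the pad tilted up 0.2 rad at its free end; at the bottom stop 62 mm, tilted down 0.275 rad, almost straight below (within 5 mm). Press from above; it pushes back with about 3 to 7 N and snaps up if let go.
- lever (a joint): Lever angle: 0 at rest (up), 0.475 rad at the bottom stop; grows as it is pressed. Its level pivot runs along the feeder's y axis at feeder x = -85 mm, 85 mm above the bench, 100 mm from the middle of the pad. The stop is rigid, and a wide fingertip meets the tilted pad's higher inner part 3 to 4 mm above its middle, so 67 mm above the bench is low enough; 0.38 rad counts as down.
- lid (a joint): Lid angle: 0 shut, 0.95 rad fully open; always twice the lever angle. The lid falls shut when the lever comes up; a closing speed above 1.5 rad/s over its last 0.3 rad is a slam.
- lid_edge (a point): Middle of the free edge of the aluminium lid (138 mm from its hinge to this edge, 52 mm wide), above the channel's outlet; its lip hangs 50 mm down and holds the knobs back. The hinge is at feeder x = -72 mm, 116 mm above the bench; the lid swings up and away from the lever, its edge rising to 230 mm.
- knob0_center (a point): Centre of a 32 mm beech ball knob, the first in the channel, nearest the outlet.
- knob1_center (a point): Centre of the second 32 mm beech ball knob. They roll out by themselves within about 1.5 s once the lid is open.
- knob2_center (a point): Centre of the third 32 mm beech ball knob, farthest up the channel.
- punch: Steel center punch, 110 mm long, 12 mm thick, lying beside the feeder (its +y side). Origin under its middle.
- tile_piece: White ceramic tile offcut, 90 x 70 x 8 mm, lying at the feeder's -y side. Origin under its middle.
- hinge: Open brass butt hinge, 60 x 46 mm, 7 mm thick at the pin, lying about 110 mm to the +y side of the lever. Origin under its middle.
- gauge: Red plastic hole gauge, 120 x 45 x 6 mm, lying about 120 mm to the -y side of the lever. Origin under its middle.
- driver: Grey and black cordless screwdriver lying on its side, about 200 x 160 x 44 mm, at the right side of the bench. Origin under its barrel.
- glue: White glue bottle, 52 mm wide, 120 mm high, standing at the left side of the bench. Origin under its middle.

How it is judged:
By the outcome, as a careful person would: the job done as asked, in the order asked, and still so for the second after the job is handed in, with the robot touching nothing.
It also fails if it takes over 38 s, if anything falls off the work surface, if the arm or the gripper's body presses on something with over 40 N, if the wrist force passes 120 N, or if a joint passes its speed limit or range.

## Robot

A 7-joint arm with a two-finger parallel gripper is mounted at the origin on the work surface. World frame = base frame: x ahead of the robot, y to its left, z up, the work surface at z = 0. Lengths are in m, angles in degrees, forces in N, time in s.
With the tool pointing down it reaches from about 0.4 to 0.925 m from the base axis. Payload 5.6 kg.
Tool frame: the origin (TCP) lies at the very end of the fingers, on their centre line; the grasp point (between the pads) lies 19 mm behind it (arm.grasp_offset is the y of the grasp point in the tool frame, in m); y points along the fingers, x is the direction in which the jaws open and shut, and the axes are right-handed (so a half turn about y gives the same grasp; the last joint's range is limited). The gripper opens to 85 mm and grips with 20 to 120 N. Pads are 22 mm wide; open, the fingers measure 114 mm over their backs; the gripper's body (76 mm by 85 mm) begins 54 mm behind the grasp point. The pads swing forward as they close: fully open they stand 13 mm farther back than shut.
Start: joints at [68.067, 26.786, -0.665, 91.828, 0.344, 61.387, -3.226], TCP at [0.217, -0.613, 0.231] pointing down, gripper open.
Joint ranges: [-144.91, 144.91], [-17.63, 115.5], [-89.93, 88.59], [15.96, 139.68], [-74.01, 254.01], [8.47, 105.57], [-167.45, 167.45]. Speed limits (degrees/s): [147.25, 147.25, 180, 180, 180, 180, 180].

## Interface

Orientations are given as [roll, pitch, yaw] about the fixed x, y, z axes, in that order (R = Rz(yaw) Ry(pitch) Rx(roll)).
In Python, from station import arm, snapshot, camera_params, ticket, spotter gives the robot as it stands.
- The arm moves only by the shell command python3 -m handwheel 'ROWS'. ROWS is JSON, a list of rows, each a list of 7 numbers: the shift along the world's x, y, z in cm, then the turn, a rotation vector about the world's x, y, z in rad, then the opening, from -1 (shut) to 1 (fully open). A call has 1 to 10 rows; each row shifts and turns the commanded pose from where the row before left it; what a row does not reach is not made up. A row lasts 1/12 s, in which the tool goes at most 41.7 mm and 7.16 degrees, less where a joint would pass 70% of its speed; a pose out of reach is approached as far as the arm can. A call with a gripper value outside its range is refused whole. The fingers move at their own pace and stop on an object; the grip force is fixed at half the most. Time passes only in rows, so rows that do not move let the fingers close. It gives the time, the measured TCP pose, the force and the opening at its end, in the units of the state.
- arm.get_obs(): the state, without advancing time (a new reading comes with each control period).
- snapshot(name): name is "scene" or "side" or "wrist"; returns the picture (384x512x3 uint8, red, green, blue); there is no depth.
- camera_params(name): a dict with "fovy" (degrees; the focal length in pixels is half the picture's height over the tangent of half this angle, whatever the lens; pixels are square), "cx", "cy" (the principal point, pixels), "k1" (the pictures are not rectified: a ray, as slopes to the right and down, at radius r is drawn at 1 + k1 r^2 times it, then the intrinsics apply), "extrinsics" (4x4, takes a point from camera to world coordinates); the wrist camera has in their place "T_tool_cam" (4x4, takes a point from camera to tool coordinates, whose origin is the TCP and whose axes are the tool frame's). Camera axes: x right, y down, z forward; pixel columns grow to the right and rows downward; lengths in m; the calibration is good to about 2 mm. A picture is of the moment at which its call begins: read the wrist's pose just before it. camera_params takes no time and is no camera call.
- ticket.hand_in(): hands the job in, once; it reports no verdict.
Trained networks look in the newest picture that a camera, given by its name, has taken for a name from the list of things; names that differ only in an ending like _2 or _b are one class to them, and where a whole thing is asked for, a point or a joint stands for the part that bears it (a point fixed in the world has none). Each returns a list of dicts, best first, with "confidence" (0 to 1); they miss things now and then, are a little off and sometimes report something else, mostly with a low value. They report only what shows in the picture. A call takes as long as a camera call.
- spotter.spot_in(camera, thing): "centre" ([x, y, z] in m, in world coordinates, good to about 4 mm: the middle of the surface that is visible of it).
- spotter.tip_of(camera, thing): "centre" ([x, y, z] in m, in world coordinates, good to about 4 mm: a listed point, or the origin of a listed thing).
The state is a dict: "time_s": time; "joint_pos": joint angles; "qd": joint speeds; "joint_efforts": joint torques, N m; "tool_pos": TCP position; "tcp_rot": TCP orientation; "ft_force": force on the tool from outside, world axes, zero at the start; "moment": the same for the moment, N m; "grip_width": finger opening in m.
Only numpy, scipy, OpenCV 4.12 (cv2) and the standard library are available. Lean on these libraries where they do the work, as an engineer would, in place of code of your own. Each camera call takes 0.05 s, during which the arm holds its last target.

## Working session

There is one attempt and no reset: what is moved stays moved. The work goes in short steps, Python scripts to look and compute and a shell command to move; the robot and the scene stay as the last step left them, time stands still between calls to the robot, and variables do not carry over. Pictures are saved under pics/ and viewed, and the job is handed in when it is done.

```bash
mkdir -p pics
python3 - <<'E'
from station import arm,snapshot,spotter,camera_params
import cv2
o=arm.get_obs();print(o['time_s'],o['tool_pos'],o['tcp_rot'],o['grip_width'],o['ft_force'])
for c in('scene','side'):
    cv2.imwrite(f'pics/{c}0.png',snapshot(c)[:,:,::-1])
    for t in('lever_pad','lid_edge','feeder'):
        r=spotter.tip_of(c,t)
        print(c,t,[(x['centre'],x['confidence']) for x in r[:2]])
E
```

```text
0.0 [ 0.21640311 -0.61231594  0.23033324] [-90.00743298   0.10214001 -70.53236966] 0.08496258891001157 [-0.57965305 -0.47275957  0.08431227]
scene lever_pad [([0.5411, 0.0649, 0.1081], 0.62)]
scene lid_edge [([0.7734, 0.1444, 0.12], 0.67)]
scene feeder [([0.7097, 0.1299, -0.0035], 0.73)]
side lever_pad [([0.54, 0.067, 0.1074], 0.74)]
side lid_edge [([0.7736, 0.1488, 0.1185], 0.62)]
side feeder [([0.7073, 0.1233, 0.0005], 0.93), ([0.7726, 0.1481, 0.1216], 0.48)]
```

View pics/scene0.png

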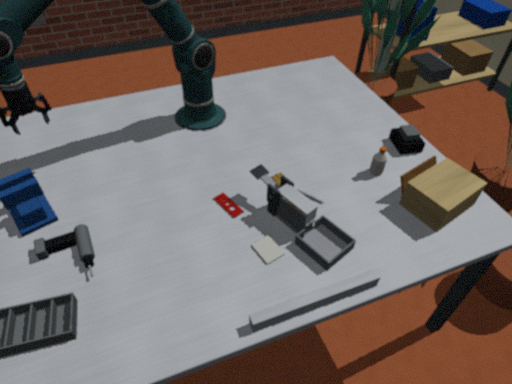

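View pics/side0.png

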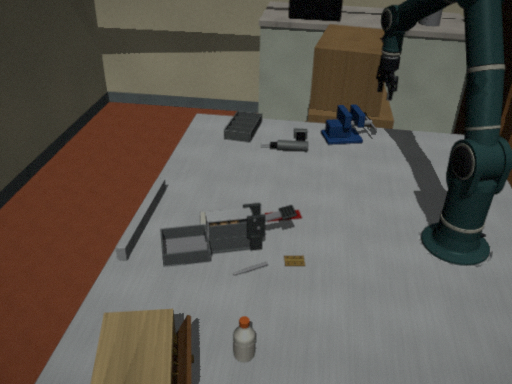

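```bash
cat > h.py <<'E'
import numpy as np,cv2
from station import camera_params
def proj(c,P):
    p=camera_params(c);T=np.linalg.inv(np.array(p['extrinsics']));q=T[:3,:3]@np.array(P)+T[:3,3]
    s=q[:2]/q[2];s=s*(1+p['k1']*(s@s));f=192/np.tan(np.radians(p['fovy'])/2)
    return np.array([p['cx'],p['cy']])+f*s
E
python3 - <<'E'
from h import *
print(np.degrees(np.arctan2(.1465-.066,.7735-.5405)))
for c in('scene','side'): print(proj(c,[.5405,.066,.109]),proj(c,[.7735,.1465,.117]))
E
```

```text
19.059701644203756
[259.90685586 170.78156484] [312.00998444 210.33450341]
[286.67381833 209.91440066] [205.82521749 215.36067002]
```

Scene view: the dark lever pad is at about (260,171), the lid edge at (312,210) and the tray at (325,242). Both networks' points reproject onto these, and pad to lid edge measures 247 mm (249 expected). Feeder yaw is about 19°, which already matches the tool's yaw. I'll shut the fingers and travel at height.

```bash
python3 -m handwheel '[[1.6,3.4,0,0,0,0,-1],[1.6,3.4,0,0,0,0,-1],[1.6,3.4,0,0,0,0,-1],[1.6,3.4,0,0,0,0,-1],[1.6,3.4,0,0,0,0,-1],[1.6,3.4,0,0,0,0,-1],[1.6,3.4,0,0,0,0,-1],[1.6,3.4,0,0,0,0,-1],[1.6,3.4,0,0,0,0,-1],[1.6,3.4,0,0,0,0,-1]]'
python3 -m handwheel '[[1.6,3.4,0,0,0,0,-1],[1.6,3.4,0,0,0,0,-1],[1.6,3.4,0,0,0,0,-1],[1.6,3.4,0,0,0,0,-1],[1.6,3.4,0,0,0,0,-1],[1.6,3.4,0,0,0,0,-1],[1.6,3.4,0,0,0,0,-1],[1.6,3.4,0,0,0,0,-1],[0.8,1.7,0,0,0,0,-1],[0,0,0,0,0,0,-1]]'
```

```text
time_s: 1.23
tool_pos: [0.3771, -0.2712, 0.2317]
tcp_rot: [-90.0, -0.0, -70.6]
ft_force: [1.0, -0.3, 0.2]
grip_width: 0.0001
time_s: 2.07
tool_pos: [0.514, 0.0216, 0.2317]
tcp_rot: [-89.9, 0.1, -70.1]
ft_force: [0.4, 0.1, -0.4]
grip_width: 0.0003
```

```bash
python3 -m handwheel '[[1.0,1.8,-2,0,0,0,-1],[0,0,-2,0,0,0,-1],[0,0,0,0,0,0,-1]]'
python3 - <<'E'
from station import arm,snapshot,spotter,camera_params
import cv2
o=arm.get_obs();print(o['time_s'],o['tool_pos'])
for c in('wrist','side'):
    cv2.imwrite(f'pics/{c}1.png',snapshot(c)[:,:,::-1])
    for t in('lever_pad','lid_edge'):
        r=spotter.tip_of(c,t)
        print(c,t,[(x['centre'],x['confidence']) for x in r[:2]])
E
```

```text
time_s: 2.32
tool_pos: [0.5203, 0.0339, 0.1881]
tcp_rot: [-90.3, 0.1, -70.5]
ft_force: [-1.3, -0.1, -1.1]
grip_width: 0.0001
2.3167 [0.52029885 0.03387248 0.18811735]
wrist lever_pad [([0.5396, 0.0666, 0.1093], 0.87)]
wrist lid_edge [([0.5593, -0.0607, -0.0017], 0.73)]
side lever_pad [([0.5374, 0.0636, 0.1078], 0.74), ([0.7717, 0.1498, 0.1176], 0.18)]
side lid_edge [([0.7735, 0.1489, 0.1194], 0.97), ([0.7845, -0.0028, -0.0031], 0.53)]
```

View pics/wrist1.png

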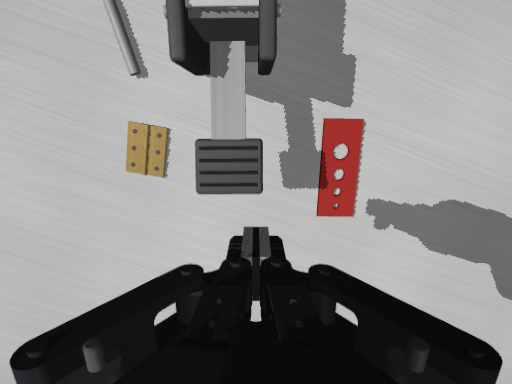

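Wrist view: the pad sits at (229,166), the shut fingers at (256,240), and the ribs are parallel to the jaw axis. The three pad estimates agree within 3 mm; the wrist's lid_edge report is false because it lands on the bench near the gauge. Centring over the pad.

```bash
python3 -m handwheel '[[1.0,1.6,0,0,0,0,-1],[0.9,1.5,-1,0,0,0,-1],[0,0,-2,0,0,0,-1],[0,0,-1.5,0,0,0,-1],[0,0,0,0,0,0,-1],[0,0,0,0,0,0,-1]]'
```

```text
time_s: 3.12
tool_pos: [0.5415, 0.0647, 0.1466]
tcp_rot: [-90.0, -0.0, -70.6]
ft_force: [0.3, 0.1, -0.3]
grip_width: -0.0002
```

```bash
python3 -m handwheel '[[0,0,-1.2,0,0,0,-1],[0,0,-1.2,0,0,0,-1],[0,0,-0.6,0,0,0,-1],[0,0,-0.6,0,0,0,-1],[0,0,-0.6,0,0,0,-1],[0,0,-0.6,0,0,0,-1],[0,0,-0.6,0,0,0,-1],[0,0,0,0,0,0,-1]]'
```

```text
time_s: 3.78
tool_pos: [0.5409, 0.0648, 0.0913]
tcp_rot: [-90.1, 0.0, -70.5]
ft_force: [-3.5, -0.7, 4.8]
grip_width: -0.0003
```

```bash
python3 -m handwheel '[[0,0,-0.5,0,0,0,-1],[0,0,-0.5,0,0,0,-1],[0,0,-0.5,0,0,0,-1],[0,0,-0.4,0,0,0,-1],[0,0,-0.3,0,0,0,-1],[0,0,-0.2,0,0,0,-1],[0,0,0,0,0,0,-1],[0,0,0,0,0,0,-1]]'
python3 - <<'E'
from station import arm,snapshot
import cv2
for c in('scene','side'):
    cv2.imwrite(f'pics/{c}2.png',cv2.resize(snapshot(c)[130:290,130:350,::-1],(660,480)))
E
```

```text
time_s: 4.45
tool_pos: [0.5426, 0.0654, 0.069]
tcp_rot: [-89.9, -0.0, -70.5]
ft_force: [-1.0, -0.6, 5.7]
grip_width: 0.0
```

View pics/scene2.png

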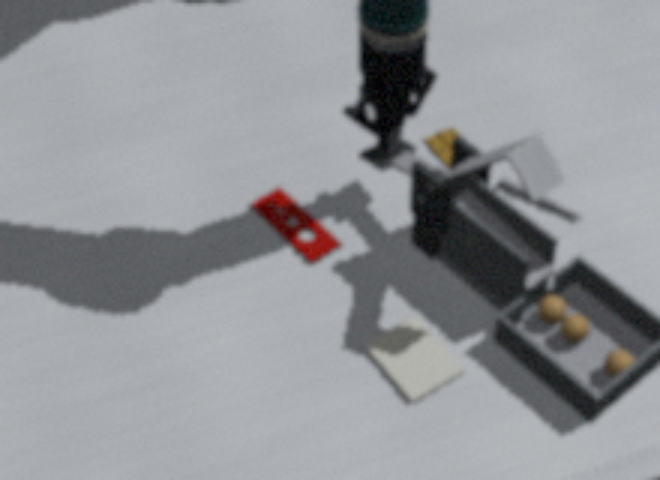

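View pics/side2.png

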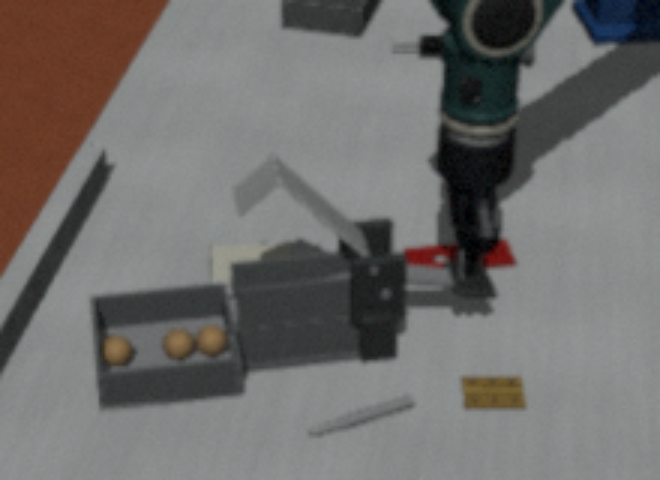

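Both views show the lid open and three balls in the tray (scene crop: (552,308), (575,327), (620,362)). I'll press the last 2 mm and hold so they settle.

```bash
python3 -m handwheel '[[0,0,-0.2,0,0,0,-1],[0,0,0,0,0,0,-1],[0,0,0,0,0,0,-1],[0,0,0,0,0,0,-1],[0,0,0,0,0,0,-1],[0,0,0,0,0,0,-1],[0,0,0,0,0,0,-1],[0,0,0,0,0,0,-1],[0,0,0,0,0,0,-1],[0,0,0,0,0,0,-1]]'
python3 - <<'E'
from station import arm,snapshot,spotter
import cv2
for c in('scene','side'):
    cv2.imwrite(f'pics/{c}3.png',cv2.resize(snapshot(c)[130:290,130:350,::-1],(660,480)))
print([[(x['centre'],x['confidence']) for x in spotter.tip_of('scene',k)] for k in('knob0_center','knob1_center','knob2_center')])
E
```

```text
time_s: 5.38
tool_pos: [0.543, 0.0655, 0.0673]
tcp_rot: [-89.8, -0.0, -70.5]
ft_force: [-0.2, -1.8, 6.5]
grip_width: 0.0
[[([0.541, 0.064, 0.0646], 0.7), ([0.8868, 0.1899, 0.0185], 0.64)], [([0.7967, 0.1548, 0.0235], 0.38)], [([0.8239, 0.1654, 0.0204], 0.51)]]
```

View pics/scene3.png

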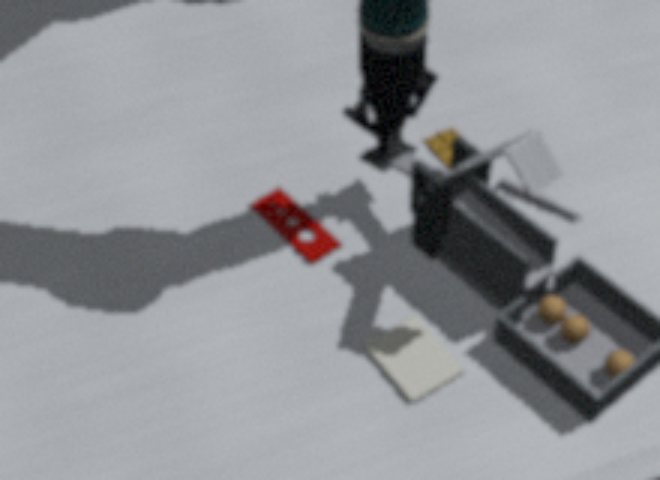

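The knobs are unchanged and at rest, at z ≈ 0.02 and inside the tray. Easing up at 1.6 mm per row (about 2.5 s in total).

```bash
R='x'; python3 -m handwheel '[[0,0,0.16,0,0,0,-1],[0,0,0.16,0,0,0,-1],[0,0,0.16,0,0,0,-1],[0,0,0.16,0,0,0,-1],[0,0,0.16,0,0,0,-1],[0,0,0.16,0,0,0,-1],[0,0,0.16,0,0,0,-1],[0,0,0.16,0,0,0,-1],[0,0,0.16,0,0,0,-1],[0,0,0.16,0,0,0,-1]]'
python3 -m handwheel '[[0,0,0.16,0,0,0,-1],[0,0,0.16,0,0,0,-1],[0,0,0.16,0,0,0,-1],[0,0,0.16,0,0,0,-1],[0,0,0.16,0,0,0,-1],[0,0,0.16,0,0,0,-1],[0,0,0.16,0,0,0,-1],[0,0,0.16,0,0,0,-1],[0,0,0.16,0,0,0,-1],[0,0,0.16,0,0,0,-1]]'
```

```text
time_s: 6.47
tool_pos: [0.5414, 0.065, 0.0828]
tcp_rot: [-90.0, -0.0, -70.5]
ft_force: [-1.4, -0.5, 4.8]
grip_width: -0.0002
time_s: 7.3
tool_pos: [0.5422, 0.0653, 0.0986]
tcp_rot: [-89.9, -0.0, -70.5]
ft_force: [0.7, 0.0, 3.7]
grip_width: -0.0001
```

```bash
python3 -m handwheel '[[0,0,0.16,0,0,0,-1],[0,0,0.16,0,0,0,-1],[0,0,0.16,0,0,0,-1],[0,0,0.16,0,0,0,-1],[0,0,0.16,0,0,0,-1],[0,0,0.16,0,0,0,-1],[0,0,0.16,0,0,0,-1],[0,0,0.16,0,0,0,-1],[0,0,0.16,0,0,0,-1],[0,0,0.16,0,0,0,-1]]'
```

```text
time_s: 8.13
tool_pos: [0.54, 0.0647, 0.1135]
tcp_rot: [-90.2, 0.0, -70.5]
ft_force: [0.5, 0.1, 0.4]
grip_width: 0.0005
```

The force has fallen to about zero at z = 0.1135, so the lever is at rest. Rising slowly at first, then moving clear.

```bash
python3 -m handwheel '[[0,0,0.16,0,0,0,-1],[0,0,0.2,0,0,0,-1],[0,0,0.5,0,0,0,-1],[0,0,1.5,0,0,0,-1],[0,0,2,0,0,0,-1],[-0.5,-1,2.5,0,0,0,-1],[-1,-2,2.5,0,0,0,-1],[-1,-3,2,0,0,0,-1],[-1,-3,0,0,0,0,-1],[-1,-3,0,0,0,0,-1]]'
python3 -m handwheel '[[-1,-3,0,0,0,0,-1],[0,-3,0,0,0,0,-1],[0,-3,0,0,0,0,-1],[0,-2,0,0,0,0,-1],[0,0,0,0,0,0,-1],[0,0,0,0,0,0,-1]]'
python3 - <<'E'
from station import arm,snapshot,spotter
import cv2
for c in('scene','side'):
    cv2.imwrite(f'pics/{c}4.png',cv2.resize(snapshot(c)[130:290,130:350,::-1],(660,480)))
for k in('lever_pad','lid_edge','knob0_center','knob1_center','knob2_center'):
  print(k,[(x['centre'],x['confidence']) for x in spotter.tip_of('side',k)])
print(arm.get_obs()['qd'])
E
```

```text
time_s: 8.97
tool_pos: [0.4968, -0.0559, 0.2298]
tcp_rot: [-89.8, -0.1, -70.5]
ft_force: [0.4, 0.7, -0.4]
grip_width: 0.0002
time_s: 9.47
tool_pos: [0.4862, -0.1657, 0.228]
tcp_rot: [-90.0, 0.0, -70.7]
ft_force: [0.7, 1.0, -0.2]
grip_width: 0.0001
lever_pad [([0.5392, 0.0696, 0.1071], 0.69)]
lid_edge [([0.7762, 0.1484, 0.1168], 0.9), ([0.709, 0.1235, -0.0035], 0.71)]
knob0_center [([0.8846, 0.1904, 0.0227], 0.62)]
knob1_center [([0.7825, -0.0035, -0.0022], 0.5), ([0.7919, 0.1541, 0.0223], 0.46)]
knob2_center [([0.822, 0.1696, 0.0187], 0.62), ([0.7746, 0.1488, 0.1177], 0.41)]
[ 0.09631746  0.04738484  0.27981168 -0.15775717  0.01836319 -0.06291139
  0.05427785]
```

View pics/scene4.png

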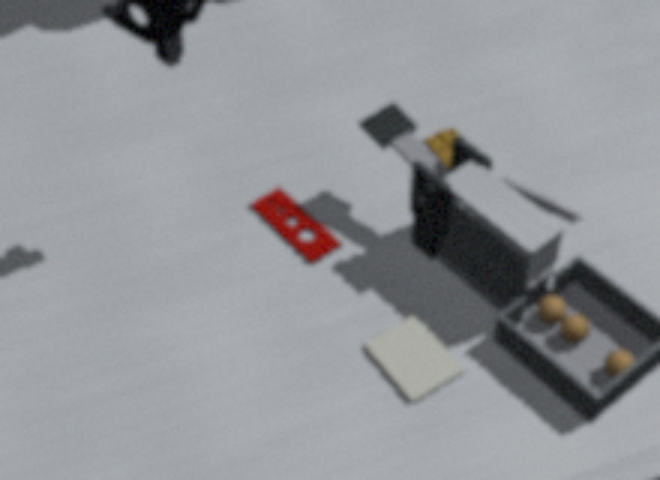

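View pics/side4.png

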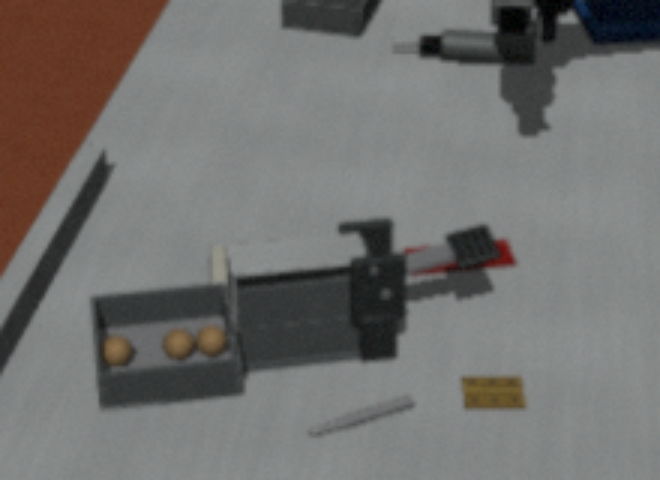

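The lid is shut, the lever is up, the three knobs are in the tray (scene crop (552,308), (575,327), (620,362)), nothing else has moved and the gripper is clear.

```bash
python3 -c "
from station import ticket
print(ticket.hand_in())"
```

```text
the job is handed in; nothing more can be done
None
```

The job is done and handed in at about 9.6 s. All three knobs are in the tray, the lid is shut, the lever is back up and the arm is clear.

- **Pressing:** I shut the fingers and pressed the pad down to 67 mm above the bench, which took at most about 6.5 N in the readings. I held it there until all three knobs were out and at rest.
- **Easing up:** I raised the lever over about 2.5 s until the pad's force fell to zero, which puts the lid's average closing speed near 0.4 rad/s. I didn't measure lid speed directly.
- **Last checks:** The lever pad read 107 mm above the bench and the lid edge 117 mm, both matching their first readings. The punch, tile piece, hinge and gauge look unmoved in the final pictures; I did not check the driver and glue bottle separately.
- **Disagreements:** The networks gave a few false reports, such as a lid edge and a knob out on the bench. I rejected them because they didn't match the pictures. No check failed.

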